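Slide the rejected casting off the deck into the scrap bin

ROBOT

A 6-joint arm with a two-finger parallel gripper is mounted at the origin on a cart in front of the work surface, level with it; the furniture and walls round the work are solid. World frame = base frame: x ahead of the robot, y to its left, z up, the work surface at z = 0. Lengths are in mm, angles in degrees, forces in N, time in s.
With the tool pointing down it reaches from about 400 to 825 mm from the base axis. Payload 7 kg.
Tool frame: the origin (TCP) lies midway between the tips of the shut fingers; the grasp point (between the pads) lies 19 mm behind it; z points along the fingers, y is the direction in which the jaws open and shut (so a half turn about z gives the same grasp; the last joint's range is limited). The gripper opens to 88 mm and grips with 3 to 60 N. Pads are 19 mm wide; open, the fingers measure 130 mm over their backs; the gripper's body (78 mm by 193 mm) begins 47 mm behind the grasp point.
Start: joints at [85.491, 20.546, 0.682, 0, -70.136, -16.507], TCP at [242.082, 630.072, 226.561] pointing down, gripper open.
Joint ranges: [-176.03, 176.03], [-82.01, 121.73], [-58.28, 71.71], [-173.87, 95.51], [-174.79, -0.11], [-173.66, 173.66]. Speed limits (degrees/s): [136.94, 136.94, 172.46, 180, 180, 180].

INTERFACE

Orientations are given as a 3x3 rotation matrix whose columns are the frame's x, y, z axes.
In Python, from bench import bot gives the robot as it stands.
- The arm moves only by the tool apply_moves, never from a script. Its argument "series" is a list of rows, each an object with "jaw": the opening, from 0 (shut) to 1 (fully open); "offset": the shift along the tool's x, y, z in m, a list of three; "turn": the turn about the tool's z in rad. A call has 1 to 8 rows; each row is the pose to reach, as a shift and turn from the pose commanded when the call began, along the tool's axes at that moment; what a row does not reach only later rows make up. A row lasts 1/10 s, in which the tool goes at most 50 mm and 8.59 degrees, less where a joint would pass 70% of its speed; a pose out of reach is approached as far as the arm can. A call with a gripper value outside its range is refused whole. The fingers move at their own pace and stop on an object; "newtons" is the grip in N (left out, the last holds). Time passes only in rows, so rows that repeat a pose let the fingers close. It gives the time, the measured TCP pose, the force and the opening at its end, in the units of the state.
- bot.get_obs(): the state, without advancing time (a new reading comes with each control period).
- bot.get_image(name): name is "scene" or "side" or "wrist"; returns (picture, depth): 480x640x3 uint8, red, green, blue; 480x640 float32, mm along the optical axis (not along the pixel's ray), 0 where there is no reading.
- bot.camera_params(name): a dict with "K" (3x3 intrinsics, pixels), "rvec" (rotation vector, rad) and "tvec" (3), from world to camera coordinates, as OpenCV has them; the wrist camera has in their place "hand_eye" (4x4, takes a point from camera to tool coordinates, whose origin is the TCP and whose axes are the flange's). Camera axes: x right, y down, z forward; pixel columns grow to the right and rows downward; lengths in mm; the calibration is good to about 2 mm. A picture is of the moment at which its call begins: read the wrist's pose just before it. camera_params takes no time and is no camera call.
- bot.close_job(): hands the job in, once; it reports no verdict.
The state is a dict: "clock": time; "q": joint angles; "joint_velocities": joint speeds; "tau": joint torques, N m; "eef_pos": TCP position; "tcp_rot": TCP orientation; "wrist_force": force on the tool from outside, world axes, zero at the start; "wrist_torque": the same for the moment, N m; "width": finger opening in mm.
Only numpy, scipy, OpenCV 4.12 (cv2) and the standard library are available. Lean on these libraries where they do the work, as an engineer would, in place of code of your own. Each camera call takes 0.05 s, during which the arm holds its last target. There are 200 camera calls.

TASK

One of the two heavy castings on the metal deck is a reject: the one with the red painted top. It is too heavy to lift, so slide it along the deck to the open far edge and tip it over into the blue scrap bin, where it may lie any way up. Leave the green-topped casting where it stands and do not disturb the shower heads and the brush beside the work.

Things in the scene. Friction and masses are not known exactly. Their poses are not given: they have to be found in the camera images.
- slide_deck: Fixed bare-metal slide deck on four legs, 190 mm along its x, 340 mm along its y. Origin on the worktop under its centre; flat top face 110 mm above the origin. Its x axis points, roughly away from the robot, to the open rounded edge at x = +95 mm, beyond which the bin stands; the edge at x = -95 mm, towards the robot, is open too; both sides (y = +-170 mm) have a lip 6 mm thick and 12 mm high.
- bin: Fixed open blue plastic bin, 180 mm along its x, 340 mm along its y, 85 mm high, walls 5 mm thick; a black rubber mat on its floor, whose top is 8 mm above the origin. Origin on the worktop under its centre, axes as those of the deck. It stands against the deck's open edge (gap of 3 to 8 mm), its rim 25 mm below the deck's top.
- reject_casting: Heavy dark metal casting with a red painted top, about 1.5 kg: square flange 92 x 92 mm and 30 mm high, with a round boss of 64 mm diameter in its middle reaching up to 51 mm; rounded edges. It stands on the deck; origin at the centre of its underside, z up, x and y square to the flange's sides, turned no more than about 0.2 rad from the deck's axes. It slides on the deck with a push of roughly 5 to 14 N.
- good_casting: The same casting with a green painted top, on the deck beside the other (which of them stands left varies; centres 135 mm or more apart). Origin at the centre of its underside. It must stay where it is.
- reject_casting_mid (a point): Point in the middle of the red-topped casting, on its axis, 22 mm above its underside.
- head_a: Pale shower head, 125 mm across and 92 mm high, standing on its face on the green belt to the left of the deck; origin at the centre of its underside. Bystander.
- head_b: A second such shower head, farther off to the left. Origin at the centre of its underside. Bystander.
- brush: Purple hand brush, 30 x 86 x 55 mm, lying to the right of the deck; origin at the centre of its underside. Bystander.
There are look-alikes about, which are no part of the job. What is shaped like the reject_casting but pink or yellow is not meant.

How it is judged:
By the outcome, as a careful person would: the job done as asked, in the order asked, and still so for the second after the job is handed in, with the robot touching nothing.
It also fails if it takes over 32 s, if anything falls off the work surface, if the arm or the gripper's body presses on something with over 40 N, if the wrist force passes 120 N, or if a joint passes its speed limit or range.

## Working session

There is one attempt and no reset: what is moved stays moved. The work goes in short steps, Python scripts to look and compute and a tool call to move; the robot and the scene stay as the last step left them, time stands still between calls to the robot, and variables do not carry over. Pictures are saved under pics/ and viewed, about 8 in all and at most 12, crops included, and the job is handed in when it is done.

Besides the shell and the picture viewer there is one more tool, called by a JSON object that holds its "name" and its "arguments". apply_moves: Moves the arm, as the interface text tells. Its arguments: {"type":"object","properties":{"series":{"type":"array"},"newtons":{"type":"number"}},"required":["series"]}

```bash
mkdir -p pics; ls
python3 - <<'E'
from bench import bot
import cv2,numpy as np
o=bot.get_obs()
for k,v in o.items(): print(k,np.round(v,3).tolist())
for n in ("scene","side"):
    im,d=bot.get_image(n); cv2.imwrite(f"pics/{n}0.png",im[:,:,::-1]); np.save(f"pics/{n}0.npy",d); p=bot.camera_params(n)
    print(n,p)
print(bot.camera_params("wrist"))
E
```

```text
pics
clock 0.0
q [85.491, 20.592, 0.634, -0.02, -70.137, -16.507]
joint_velocities [-0.05, -0.026, -0.068, -0.015, -0.036, 0.068]
tau [-0.002, -58.271, 29.305, 6.997, 0.007, -0.0]
eef_pos [241.922, 629.626, 225.613]
tcp_rot [[0.933, -0.359, -0.0], [-0.359, -0.933, -0.002], [0.0, 0.002, -1.0]]
wrist_force [0.008, 1.211, -0.021]
wrist_torque [0.048, -0.01, -0.043]
width 87.607
scene {'K': array([[542.02514667,   0.        , 325.22873837],
       [  0.        , 542.02514667, 240.32073299],
       [  0.        ,   0.        ,   1.        ]]), 'rvec': array([ 0.80691878, -2.64315282,  0.99786892]), 'tvec': array([ 466.11840534,  269.16128732, 1973.75495503])}
side {'K': array([[573.22768261,   0.        , 325.90083775],
       [  0.        , 573.22768261, 242.20067254],
       [  0.        ,   0.        ,   1.        ]]), 'rvec': array([ 2.10631853, -0.16892077,  0.08822361]), 'tvec': array([-537.59938621,  150.93309907, 2200.70387349])}
{'K': array([[346.62437131,   0.        , 318.61238605],
       [  0.        , 346.62437131, 242.07300965],
       [  0.        ,   0.        ,   1.        ]]), 'hand_eye': array([[ 5.16269111e-04, -9.64490473e-01, -2.64117133e-01,
         7.13148048e+01],
       [ 9.99999170e-01,  1.86212202e-04,  1.27469500e-03,
        -9.28803706e-01],
       [-1.18024935e-03, -2.64117572e-01,  9.64489769e-01,
        -1.58802543e+02],
       [ 0.00000000e+00,  0.00000000e+00,  0.00000000e+00,
         1.00000000e+00]])}
```

View pics/scene0.png

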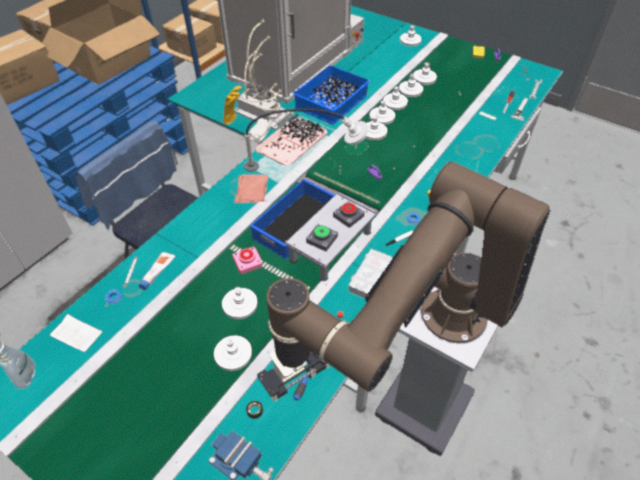

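View pics/side0.png

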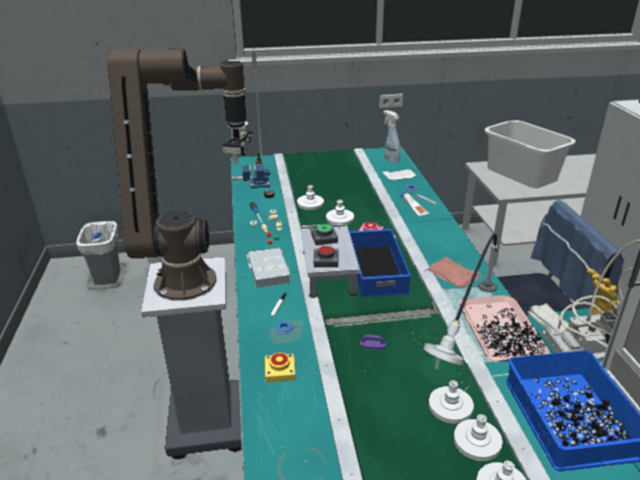

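The scene picture shows the red casting at about (348,210), the green one at (321,234) and the bin at (293,217). In the side picture red is at (326,252), green at (324,231) and the bin at (378,265). Next I'll measure positions.

```bash
cat > h.py <<'E'
import cv2,numpy as np
from bench import bot
def cam(n):
    p=bot.camera_params(n); R=cv2.Rodrigues(p["rvec"])[0]; return p["K"],R,p["tvec"].ravel()
def cloud(n,d):
    K,R,t=cam(n); v,u=np.mgrid[:480,:640]
    c=np.stack([(u-K[0,2])/K[0,0]*d,(v-K[1,2])/K[1,1]*d,d],-1)
    return (c-t)@R          # world points
def ray(n,u,v,z):
    K,R,t=cam(n); r=R.T@np.linalg.inv(K)@[u,v,1]; c=-R.T@t
    return c+r*(z-c[2])/r[2]
def blobs(im,lo,hi,amin=25,roi=None):
    h=cv2.cvtColor(im,cv2.COLOR_RGB2HSV); m=cv2.inRange(h,lo,hi)
    if lo[0]==0: m|=cv2.inRange(h,(172,)+lo[1:],(179,)+hi[1:])
    n,l,s,c=cv2.connectedComponentsWithStats(m)
    return [(s[i,4],c[i],l==i) for i in range(1,n) if s[i,4]>=amin]
E
python3 - <<'E'
from h import *
for n in("scene","side"):
    im=cv2.imread(f"pics/{n}0.png")[:,:,::-1].copy(); d=np.load(f"pics/{n}0.npy"); P=cloud(n,d)
    for nm,lo,hi in(("red",(0,130,90),(7,255,255)),("green",(50,130,90),(75,255,255))):
        for a,c,m in blobs(im,lo,hi):
            w=ray(n,*c,161)
            if 300<w[0]<900 and abs(w[1])<450: print(n,nm,a,c.round(1),w.round(1),"depthmed",np.median(P[m&(d>0)],0).round(1))
    ok=(d>0)&(abs(P[...,2]-110)<5)&(P[...,0]>300)&(P[...,0]<900)&(abs(P[...,1])<400)
    nn,l,s,c=cv2.connectedComponentsWithStats(ok.astype(np.uint8)); i=1+np.argmax(s[1:,4]); q=P[l==i]
    print(n,"deck",s[i],"z",np.median(q[:,2]).round(1), cv2.minAreaRect(q[:,:2].astype(np.float32)), cv2.boxPoints(cv2.minAreaRect(q[:,:2].astype(np.float32))).round().tolist())
im=cv2.imread("pics/scene0.png"); a=cv2.resize(im[165:290,220:390],None,fx=4.6,fy=4.6,interpolation=2); cv2.imwrite("pics/c.png",a)
E
```

```text
scene red 91 [348.5 208. ] [ 525.8 -108.3  161. ] depthmed [ 525.9 -109.8  159.6]
scene red 94 [246.1 254.1] [706.6 295.5 161. ] depthmed [773.7 230.   49.3]
scene green 96 [321.6 230.9] [545.   49.8 161. ] depthmed [544.4  48.8 159.8]
scene deck [ 288  194   88   73 1459] z 109.3 ((548.8579711914062, -24.5133056640625), (351.9224548339844, 192.8725128173828), 87.07472229003906) [[444.0, -195.0], [636.0, -205.0], [654.0, 146.0], [462.0, 156.0]]
side red 53 [370.2 224.9] [726.6  37.4 161. ] depthmed [776.7 228.   50.5]
side red 69 [325.4 249.8] [ 524.8 -117.2  161. ] depthmed [ 523.2 -120.   160.3]
side green 63 [323.9 226.9] [545.4  51.2 161. ] depthmed [552.   50.8 158.9]
side deck [ 301  225   59   52 1195] z 109.6 ((548.4647216796875, -27.5830078125), (357.4850158691406, 189.86549377441406), 87.21936798095703) [[445.0, -202.0], [635.0, -211.0], [652.0, 146.0], [462.0, 156.0]]
```

View pics/c.png

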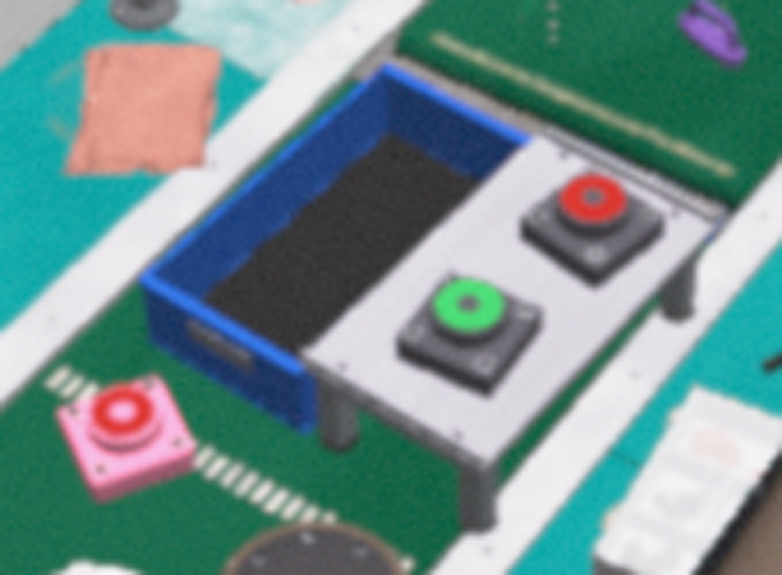

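{"name": "apply_moves", "arguments": {"series": [{"jaw": 0.5, "offset": [0.34, 0.222, 0], "turn": -0.316}, {"jaw": 0.5, "offset": [0.34, 0.222, 0], "turn": -0.316}, {"jaw": 0.5, "offset": [0.34, 0.222, 0], "turn": -0.316}, {"jaw": 0.5, "offset": [0.34, 0.222, 0], "turn": -0.316}, {"jaw": 0.5, "offset": [0.34, 0.222, 0], "turn": -0.316}, {"jaw": 0.5, "offset": [0.34, 0.222, 0], "turn": -0.316}, {"jaw": 0.5, "offset": [0.34, 0.222, 0], "turn": -0.316}, {"jaw": 0.5, "offset": [0.34, 0.222, 0], "turn": -0.316}]}}

```text
clock: 0.9
eef_pos: [476.9, 303.9, 226.5]
tcp_rot: [[0.999, -0.05, -0.0], [-0.05, -0.999, -0.0], [-0.0, 0.0, -1.0]]
wrist_force: [1.0, 0.8, 0.2]
width: 44.1
```

{"name": "apply_moves", "arguments": {"series": [{"jaw": 0.5, "offset": [-0.014, 0.408, 0], "turn": 0}, {"jaw": 0.5, "offset": [-0.014, 0.408, 0], "turn": 0}, {"jaw": 0.5, "offset": [-0.014, 0.408, 0], "turn": 0}, {"jaw": 0.5, "offset": [-0.014, 0.408, 0], "turn": 0}, {"jaw": 0.5, "offset": [-0.014, 0.408, 0], "turn": 0}, {"jaw": 0.5, "offset": [-0.014, 0.408, 0], "turn": 0}, {"jaw": 0.5, "offset": [-0.014, 0.408, 0], "turn": 0}, {"jaw": 0.5, "offset": [-0.014, 0.408, 0], "turn": 0}]}}

```text
clock: 1.7
eef_pos: [441.5, -94.5, 226.7]
tcp_rot: [[0.999, -0.05, 0.0], [-0.05, -0.999, 0.0], [0.0, -0.0, -1.0]]
wrist_force: [1.5, 0.1, 0.6]
width: 44.0
```

Run:
```python
from h import *
o=bot.get_obs(); print(o["clock"],np.round(o["eef_pos"],1),np.round(o["q"],1))
im,d=bot.get_image("wrist"); cv2.imwrite("pics/w1.png",im[:,:,::-1]); np.save("pics/w1.npy",d)
p=bot.camera_params("wrist");K=p["K"];H=p["hand_eye"]; v,u=np.mgrid[:480,:640]
c=np.stack([(u-K[0,2])/K[0,0]*d,(v-K[1,2])/K[1,1]*d,d],-1)
P=(c@H[:3,:3].T+H[:3,3])@o["tcp_rot"].T+o["eef_pos"]
# flange top of red
for nm,z,lo in (("flange",140,4),("boss",161,4),("deck",110,4)):
    ok=(d>0)&(abs(P[...,2]-z)<lo)&(P[...,0]>440)&(P[...,0]<640)&(P[...,1]<-10)&(P[...,1]>-230)
    n,l,s,cc=cv2.connectedComponentsWithStats(ok.astype(np.uint8)); i=1+np.argmax(s[1:,4]);q=P[l==i][:,:2].astype(np.float32)
    print(nm,s[i],np.median(P[l==i][:,2]),cv2.minAreaRect(q),cv2.boxPoints(cv2.minAreaRect(q)).round(1).tolist())
```

```text
1.7 [441.5 -94.5 226.7] [ 13.   -1.1 -26.1  -0.  -65.   74.1]
flange [  266    40   150   158 10381] 140.63475647034852 ((528.21484375, -111.26492309570312), (91.69393920898438, 91.79965209960938), 79.82447814941406) [[474.8999938964844, -148.3000030517578], [565.2999877929688, -164.5], [581.5, -74.19999694824219], [491.1000061035156, -58.0]]
boss [ 289   65  102  108 8631] 161.9819531872504 ((528.1953735351562, -111.402587890625), (63.147457122802734, 62.750213623046875), 87.6035385131836) [[495.5, -141.60000610351562], [558.2000122070312, -144.3000030517578], [560.9000244140625, -81.19999694824219], [498.20001220703125, -78.5]]
deck [  185     0   266   224 34682] 110.71148575398868 ((532.44775390625, -97.81077575683594), (183.3402862548828, 158.32443237304688), 87.25363159179688) [[449.0, -185.60000610351562], [607.0999755859375, -193.1999969482422], [615.9000244140625, -10.0], [457.79998779296875, -2.5]]
```

View pics/w1.png

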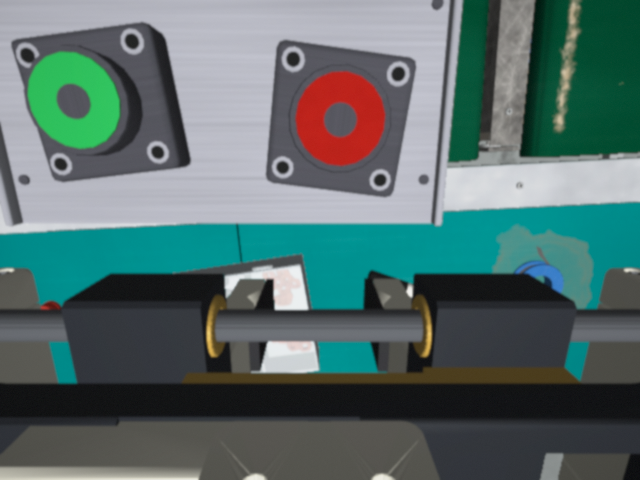

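The wrist picture shows red at (340,118), yaw −10°, and green at (75,100). The deck's near edge is at row 222, and the lane ahead is clear. I'll drop in behind the red casting.

{"name": "apply_moves", "arguments": {"series": [{"jaw": 0.5, "offset": [0.002, 0.01, 0.04], "turn": 0}, {"jaw": 0.5, "offset": [0.002, 0.01, 0.06], "turn": 0}, {"jaw": 0.5, "offset": [0.002, 0.01, 0.06], "turn": 0}]}}

```text
clock: 2.05
eef_pos: [441.4, -103.5, 163.9]
tcp_rot: [[0.999, -0.053, -0.006], [-0.053, -0.999, -0.0], [-0.006, 0.001, -1.0]]
wrist_force: [0.4, 0.4, -0.3]
width: 43.9
```

{"name": "apply_moves", "arguments": {"series": [{"jaw": 0.5, "offset": [0.003, 0.003, 0.03], "turn": 0}, {"jaw": 0.5, "offset": [0.003, 0.003, 0.042], "turn": 0}, {"jaw": 0.5, "offset": [0.003, 0.003, 0.042], "turn": 0}, {"jaw": 0.5, "offset": [0.003, 0.003, 0.042], "turn": 0}]}}

```text
clock: 2.45
eef_pos: [447.4, -105.7, 125.7]
tcp_rot: [[0.999, -0.05, 0.001], [-0.05, -0.999, -0.0], [0.001, 0.0, -1.0]]
wrist_force: [-0.3, 0.0, 0.4]
width: 43.8
```

{"name": "apply_moves", "arguments": {"series": [{"jaw": 0.5, "offset": [0.008, 0, 0], "turn": 0}, {"jaw": 0.5, "offset": [0.016, 0, 0], "turn": 0}, {"jaw": 0.5, "offset": [0.024, 0, 0], "turn": 0}, {"jaw": 0.5, "offset": [0.032, 0, 0], "turn": 0}, {"jaw": 0.5, "offset": [0.04, 0, 0], "turn": 0}, {"jaw": 0.5, "offset": [0.048, 0, 0], "turn": 0}, {"jaw": 0.5, "offset": [0.056, 0, 0], "turn": 0}, {"jaw": 0.5, "offset": [0.064, 0, 0], "turn": 0}]}}

```text
clock: 3.25
eef_pos: [506.8, -110.0, 123.9]
tcp_rot: [[0.999, -0.052, -0.009], [-0.052, -0.999, -0.001], [-0.009, 0.001, -1.0]]
wrist_force: [-13.9, 1.4, 8.7]
width: 44.1
```

```bash
cat >> h.py <<'E'
def wristlook(name):
    o=bot.get_obs(); im,d=bot.get_image("wrist"); cv2.imwrite(f"pics/{name}.png",im[:,:,::-1])
    p=bot.camera_params("wrist");K=p["K"];H=p["hand_eye"]; v,u=np.mgrid[:480,:640]
    c=np.stack([(u-K[0,2])/K[0,0]*d,(v-K[1,2])/K[1,1]*d,d],-1)
    P=(c@H[:3,:3].T+H[:3,3])@o["tcp_rot"].T+o["eef_pos"]
    print(o["clock"],np.round(o["eef_pos"],1),"F",np.round(o["wrist_force"],1))
    for nm,lo,hi in(("red",(0,130,90),(7,255,255)),("green",(50,130,90),(75,255,255))):
        for a,c,m in blobs(im,lo,hi,300): print(nm,a,c.round(),np.median(P[m&(d>0)],0).round(1))
E
python3 -c "
from h import *
wristlook('w2')"
```

```text
3.25 [ 506.8 -110.   123.9] F [-13.9   1.4   8.7]
red 16929 [312. 184.] [ 567.  -110.1  162.2]
```

View pics/w2.png

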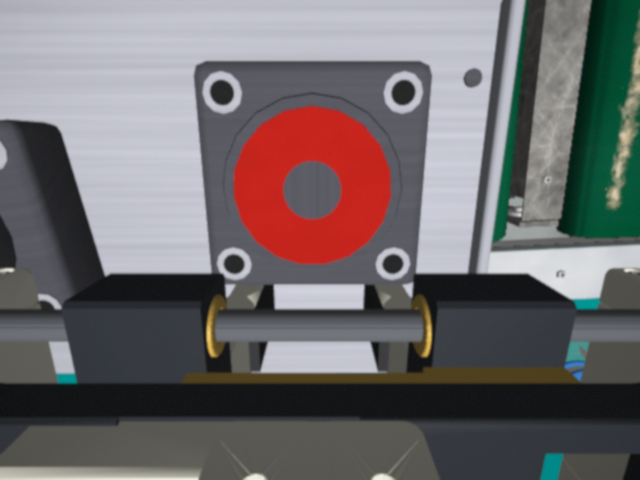

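The casting is squared up at (312,184) against both fingers. I'll keep pushing.

{"name": "apply_moves", "arguments": {"series": [{"jaw": 0.5, "offset": [0.008, 0, 0], "turn": 0}, {"jaw": 0.5, "offset": [0.016, 0, 0], "turn": 0}, {"jaw": 0.5, "offset": [0.024, 0, 0], "turn": 0}, {"jaw": 0.5, "offset": [0.032, 0, 0], "turn": 0}, {"jaw": 0.5, "offset": [0.04, 0, 0], "turn": 0}, {"jaw": 0.5, "offset": [0.048, 0, 0], "turn": 0}, {"jaw": 0.5, "offset": [0.054, 0, 0], "turn": 0}, {"jaw": 0.5, "offset": [0.06, 0, 0], "turn": 0}]}}

```text
clock: 4.1
eef_pos: [566.9, -112.9, 123.7]
tcp_rot: [[0.999, -0.052, -0.008], [-0.052, -0.999, -0.0], [-0.008, 0.001, -1.0]]
wrist_force: [-13.8, 0.5, 6.4]
width: 43.5
```

```bash
python3 -c "
from h import *
wristlook('w3')"
```

```text
4.1 [ 566.9 -112.9  123.7] F [-13.8   0.5   6.4]
red 16976 [312. 184.] [ 627.1 -113.   162.2]
```

{"name": "apply_moves", "arguments": {"series": [{"jaw": 0.5, "offset": [0.006, 0, 0], "turn": 0}, {"jaw": 0.5, "offset": [0.012, 0, 0], "turn": 0}, {"jaw": 0.5, "offset": [0.017, 0, 0], "turn": 0}, {"jaw": 0.5, "offset": [0.022, 0, 0], "turn": 0}, {"jaw": 0.5, "offset": [0.027, 0, 0], "turn": 0}, {"jaw": 0.5, "offset": [0.032, 0, 0], "turn": 0}]}}

```text
clock: 4.75
eef_pos: [601.8, -114.4, 125.2]
tcp_rot: [[0.999, -0.051, -0.002], [-0.051, -0.999, -0.001], [-0.002, 0.001, -1.0]]
wrist_force: [-0.0, -0.2, 0.7]
width: 43.9
```

```bash
python3 -c "
from h import *
wristlook('w4')"
```

```text
4.75 [ 601.8 -114.4  125.2] F [-0.  -0.2  0.7]
red 11843 [313. 134.] [ 677.5 -115.6  147.5]
```

View pics/w4.png

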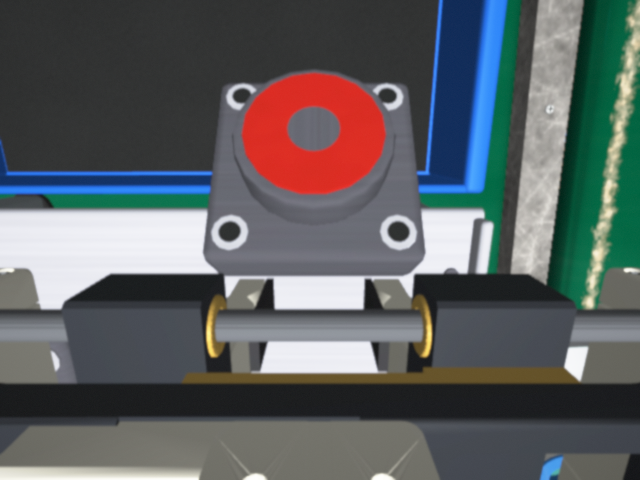

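The casting is tilted over the edge at (313,134). I'll keep following it with the push.

{"name": "apply_moves", "arguments": {"series": [{"jaw": 0.5, "offset": [0.006, 0, 0], "turn": 0}, {"jaw": 0.5, "offset": [0.012, 0, 0], "turn": 0}, {"jaw": 0.5, "offset": [0.018, 0, 0], "turn": 0}, {"jaw": 0.5, "offset": [0.024, 0, 0], "turn": 0}, {"jaw": 0.5, "offset": [0.03, 0, 0], "turn": 0}, {"jaw": 0.5, "offset": [0.036, 0, 0], "turn": 0}, {"jaw": 0.5, "offset": [0.042, 0, 0], "turn": 0}, {"jaw": 0.5, "offset": [0.042, 0, 0], "turn": 0}]}}

```text
clock: 5.6
eef_pos: [645.1, -116.1, 124.4]
tcp_rot: [[0.999, -0.051, 0.0], [-0.051, -0.999, -0.0], [0.0, 0.0, -1.0]]
wrist_force: [-0.9, -0.5, 0.4]
width: 43.7
```

```bash
python3 -c "
from h import *
wristlook('w5')"
```

```text
5.6 [ 645.1 -116.1  124.4] F [-0.9 -0.5  0.4]
```

View pics/w5.png

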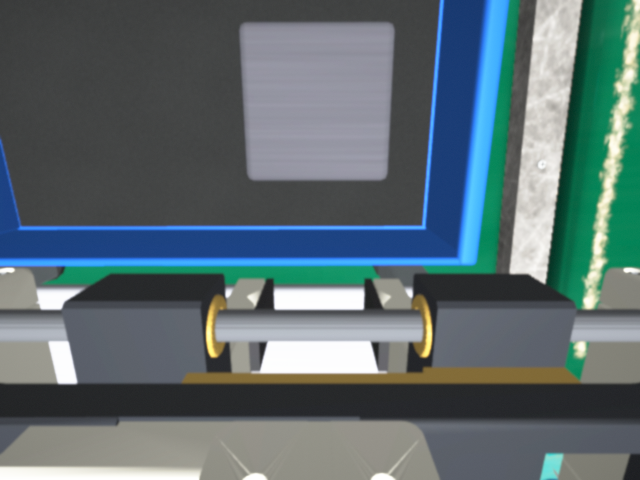

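The casting lies upside down on the bin mat at about (317,101). I'll back off upwards, then check everything.

{"name": "apply_moves", "arguments": {"series": [{"jaw": 0.5, "offset": [-0.01, 0, -0.04], "turn": 0}, {"jaw": 0.5, "offset": [-0.03, 0, -0.08], "turn": 0}, {"jaw": 0.5, "offset": [-0.05, 0, -0.12], "turn": 0}, {"jaw": 0.5, "offset": [-0.07, 0, -0.14], "turn": 0}, {"jaw": 0.5, "offset": [-0.07, 0, -0.14], "turn": 0}, {"jaw": 0.5, "offset": [-0.07, 0, -0.14], "turn": 0}]}}

```text
clock: 6.25
eef_pos: [574.2, -112.3, 265.3]
tcp_rot: [[0.999, -0.051, 0.002], [-0.051, -0.999, 0.001], [0.002, -0.001, -1.0]]
wrist_force: [-0.2, 0.2, -1.2]
width: 44.0
```

Run:
```python
from h import *
wristlook('w6')
ims=[]
for n in("scene","side"):
    im,d=bot.get_image(n); cv2.imwrite(f"pics/{n}9.png",im[:,:,::-1])
    for a,c,m in blobs(im,(50,130,90),(75,255,255)):
        w=ray(n,*c,161)
        if 300<w[0]<900 and abs(w[1])<450: print(n,"green",a,w.round(1))
    b=im[160:370,200:420] if n=="scene" else im[170:380,220:440]
    ims.append(cv2.resize(b,(400,382),interpolation=2))
cv2.imwrite("pics/end.png",np.hstack(ims)[:,:,::-1])
```

```text
6.25 [ 574.2 -112.3  265.3] F [-0.2  0.2 -1.2]
green 1181 [118. 266.] [562.4  48.8 162.1]
scene green 95 [545.4  49.7 161. ]
side green 61 [545.4  51.3 161. ]
```

View pics/end.png

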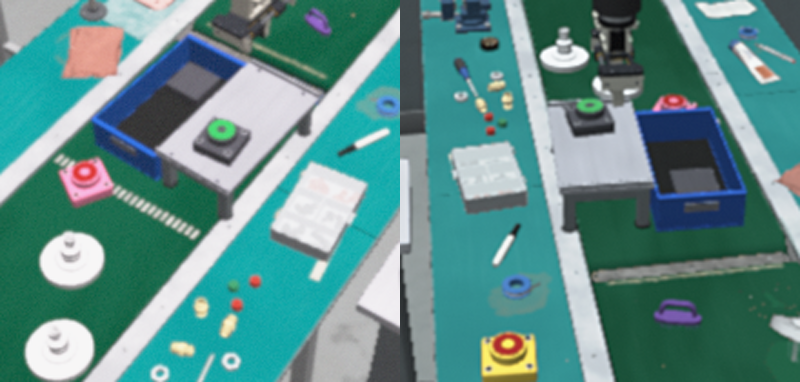

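The reject lies in the bin at (190,80) on the left and (690,180) on the right. Green, the heads and the brush stand as before.

```bash
python3 -c "
from bench import bot
print(bot.close_job())"
```

```text
the job is handed in; nothing more can be done
None
```

The red-topped casting is in the blue scrap bin, lying upside down on the mat. I slid it along the deck with the half-open fingers, tipped it over the far edge, and handed the job in after about 6.5 s.

- **Green casting:** both fixed cameras put it at (545, 50) mm before and after, within about 0.5 mm. The last wrist reading was (562, 49), about 17 mm off in x. Only part of its top was in view there, so I put that down to the partial view.
- **Shower heads and brush:** in the last pictures they look undisturbed. I checked these by eye and did not measure them.
- **Forces:** the highest wrist force reported at the end of a move was about 16 N, and the gripper was raised clear, touching nothing, at the end.

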